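Clock the coding plug to the yellow dot and lock it

TASK

On the sloped test stand, turn the black coding plug until its orange key points at the yellow dot (not the blue one). Then swing the red turnbutton fully home, so that its tongue lies over the plug's flange and locks it, and leave the plug pointing at the dot. Do not disturb the yellow bin, the spray can or the screwdriver.

Things in the scene. Friction and masses are not known exactly. Their poses are not given: they have to be found in the camera images.
- stand: Fixed stand: grey panel (240 mm wide, 150 mm up the slope) on a dark frame, sloping 30 degrees, low edge away from the robot, to its right. Origin: centre of the underside; x horizontal, towards the high edge; y left along the panel; z up. Up the slope is (cos30, 0, sin30), the face's outward normal (-sin30, 0, cos30). Plug and turnbutton turn about this normal, so a tool square to the face leans 30 degrees.
- plug (a joint): Angle of the plug about the face's normal: 0 = key straight up the slope, positive = counter-clockwise facing the panel (key to the stand's +y); range 2.5 each way, light friction (0.06 N m), stays put, cannot be pulled out. Black round grip, 38 mm diameter, 8 to 44 mm off the face, on a grey flange of 60 mm diameter; the orange key on the flange reaches 35 mm from the axis and 9 mm off the face.
- plug_top (a point): Centre of the plug's flat top, on its axis, 44 mm off the panel face. An orange stripe on the black top runs from here towards the key.
- key_aim (a point): The spot just above the panel face at which the orange key points: 44 mm from the plug's axis, straight out beyond the key; it turns with the plug. It lies on the yellow dot's centre when the plug is set exactly.
- yellow_dot: Yellow dot 16 mm in diameter fixed on the panel, 44 mm from the plug's axis, up the slope to the left or to the right of the plug, 1.0 rad (57 degrees) from straight up the slope. Origin: its centre on the panel face.
- blue_dot: Blue dot of the same size on the other side of the plug: the wrong one. Origin: its centre on the panel face.
- turnbutton (a joint): Angle of the red turnbutton about the face's normal: 0 = home on its stop, tongue over the flange, pointing at the plug's axis; open is larger (to 1.85: tongue up the slope, tail and post down the slope). It goes home counter-clockwise facing the panel. Light friction (0.04 N m), stays put. The bar, 14 mm wide, lies 10 to 15 mm off the face, clear over flange and key; its tail is 39 mm long.
- button_pivot (a point): On the turnbutton's pivot axis, at the bar's upper face, 15 mm off the panel face; 88 mm to the right (the stand's -y) of the plug's axis, level with it. A low round screw head, 3 mm high, sits here.
- post_top (a point): Centre of the top of the round red post (14 mm in diameter, 25 mm tall, from 15 to 40 mm off the panel face) that stands on the turnbutton's tail, 30 mm from the pivot: the grip for swinging it.
- tongue_end (a point): End of the turnbutton's tongue, at its upper face, 67 mm from the pivot.
- bin: Loose open yellow bin, 130 x 100 x 60 mm, in front of the stand's low edge; to be left alone. Origin: centre of its underside.
- spray: Loose spray can, 52 mm in diameter, 150 mm tall, standing beyond the turnbutton's end of the stand; to be left alone. Origin: centre of its underside.
- driver: Loose screwdriver with a green handle lying in front of the stand's low edge; to be left alone. Origin: underside, near its middle.

How it is judged:
By the outcome, as a careful person would: the job done as asked, in the order asked, and still so for the second after the job is handed in, with the robot touching nothing.
It also fails if it takes over 45 s, if anything falls off the work surface, if the arm or the gripper's body presses on something with over 40 N, if the wrist force passes 120 N, or if a joint passes its speed limit or range.

ROBOT

A 7-joint arm with a two-finger parallel gripper is mounted at the origin on the work surface. World frame = base frame: x ahead of the robot, y to its left, z up, the work surface at z = 0. Lengths are in m, angles in rad, forces in N, time in s.
With the tool pointing down it reaches from about 0.425 to 0.95 m from the base axis. Payload 4.7 kg.
Tool frame: the origin (TCP) lies midway between the tips of the shut fingers; the grasp point (between the pads) lies 19 mm behind it; z points along the fingers, x is the direction in which the jaws open and shut, and the axes are right-handed (so a half turn about z gives the same grasp; the last joint's range is limited). The gripper opens to 85 mm and grips with 20 to 120 N. Pads are 22 mm wide; open, the fingers measure 114 mm over their backs; the gripper's body (76 mm by 85 mm) begins 54 mm behind the grasp point. The pads swing forward as they close: fully open they stand 13 mm farther back than shut.
Start: joints at [1.263, 0.469, -0.049, 1.532, 0.024, 1.141, -0.082], TCP at [0.186, -0.649, 0.231] pointing down, gripper open.
Joint ranges: [-2.59, 2.59], [-0.33, 1.99], [-1.39, 1.29], [0.1, 2.45], [-1.04, 4.18], [0.21, 1.99], [-2.66, 2.66]. Speed limits (rad/s): [2.57, 2.57, 3.14, 3.14, 3.14, 3.14, 3.14].

INTERFACE

Orientations are given as a rotation vector (axis times angle).
In Python, from cell import monitor, snapshot, get_calibration, hand_in, recognise, spot_point gives the robot as it stands.
- The arm moves only by the shell command python3 -m creep 'ROWS' [FORCE]. ROWS is JSON, a list of rows, each an object with "grip": the closure, from -1 (fully open) to 1 (shut); "slide": the shift along the tool's x, y, z in mm, a list of three; "twist": the turn about the tool's z in degrees. A call has 1 to 10 rows; each row shifts and turns the pose as measured when the row begins, along the tool's axes as they then stand; what a row does not reach is not made up. A row lasts 1/10 s, in which the tool goes at most 50 mm and 8.59 degrees, less where a joint would pass 70% of its speed; a pose out of reach is approached as far as the arm can. A call with a gripper value outside its range is refused whole. The fingers move at their own pace and stop on an object; FORCE is the grip in N (left out, the last holds). Time passes only in rows, so rows that do not move let the fingers close. It gives the time, the measured TCP pose, the force and the opening at its end, in the units of the state.
- monitor.read_state(): the state, without advancing time (a new reading comes with each control period).
- snapshot(name): name is "scene" or "top" or "wrist"; returns (picture, depth): 384x512x3 uint8, red, green, blue; 384x512 float32, m along the optical axis (not along the pixel's ray), 0 where there is no reading.
- get_calibration(name): a dict with "intrinsics" (3x3 intrinsics, pixels), "extrinsics" (4x4, takes a point from world to camera coordinates). Camera axes: x right, y up, looking along -z (the intrinsics and any distortion apply to the point x, -y, -z); pixel columns grow to the right and rows downward; lengths in m; the calibration is good to about 2 mm. The wrist camera is an equidistant fisheye: a pixel r from the principal point sees the ray r / f radians off the axis. A picture is of the moment at which its call begins: read the wrist's pose just before it. get_calibration takes no time and is no camera call; for the wrist camera it gives the pose at the moment of the call.
- hand_in(): hands the job in, once; it reports no verdict.
Trained networks look in the newest picture that a camera, given by its name, has taken for a name from the list of things; names that differ only in an ending like _2 or _b are one class to them, and where a whole thing is asked for, a point or a joint stands for the part that bears it (a point fixed in the world has none). Each returns a list of dicts, best first, with "confidence" (0 to 1); they miss things now and then, are a little off and sometimes report something else, mostly with a low value. They report only what shows in the picture. A call takes as long as a camera call.
- recognise(camera, name): "rect" ([left, top, right, bottom] in pixels, round what is visible of it).
- spot_point(camera, name): "point" ([column, row] in pixels: a listed point, or the origin of a listed thing).
The state is a dict: "time": time; "joint_pos": joint angles; "joint_vel": joint speeds; "joint_torque": joint torques, N m; "tcp_pos": TCP position; "tool_rot": TCP orientation; "force": force on the tool from outside, world axes, zero at the start; "ft_torque": the same for the moment, N m; "width": opening from 0.0 (shut) to 1.0 (fully open).
Only numpy, scipy, OpenCV 4.12 (cv2) and the standard library are available. Lean on these libraries where they do the work, as an engineer would, in place of code of your own. Each camera call takes 0.05 s, during which the arm holds its last target.

## Working session

There is one attempt and no reset: what is moved stays moved. The work goes in short steps, Python scripts to look and compute and a shell command to move; the robot and the scene stay as the last step left them, time stands still between calls to the robot, and variables do not carry over. Pictures are saved under pics/ and viewed, and the job is handed in when it is done.

```bash
ls; mkdir -p pics
cat > h.py <<'E'
import numpy as np, cv2
from scipy.spatial.transform import Rotation as R
from cell import monitor, snapshot, get_calibration, hand_in, recognise, spot_point
def save(n,p): cv2.imwrite('pics/'+n+'.png',cv2.cvtColor(p,cv2.COLOR_RGB2BGR))
def ray(cal,px,fish=False):
    K=np.array(cal['intrinsics']);E=np.array(cal['extrinsics'])
    u=(px[0]-K[0,2])/K[0,0];v=(px[1]-K[1,2])/K[1,1]
    if fish:
        r=np.hypot(u,v); s=np.sin(r)/r if r>1e-9 else 1.; d=np.array([u*s,-v*s,-np.cos(r)])
    else: d=np.array([u,-v,-1.])
    Ri=E[:3,:3].T
    return -Ri@E[:3,3], Ri@d   # origin, dir (pinhole: depth-scaled)
def deproj(cal,px,depth,fish=False):
    o,d=ray(cal,px,fish)
    if fish:
        d=d/ (np.cos(np.hypot((px[0]-cal['intrinsics'][0][2])/cal['intrinsics'][0][0],(px[1]-cal['intrinsics'][1][2])/cal['intrinsics'][1][1])))
    return o+d*depth
E
python3 - <<'E'
from h import *
s=monitor.read_state(); print(s)
for c in ['scene','top','wrist']:
    p,d=snapshot(c); save(c+'0',p); np.save('pics/d_'+c,d); cal=get_calibration(c); print(c,np.round(cal['intrinsics'],1).tolist(),np.round(cal['extrinsics'],3).tolist(),[k for k in cal])
    for n in ['plug_top','key_aim','yellow_dot','blue_dot','button_pivot','post_top','tongue_end','stand','spray','bin','driver']:
        for r in spot_point(c,n)[:2]:
            x,y=[int(round(v)) for v in r['point']]
            dd=d[y,x] if 0<=x<512 and 0<=y<384 else 0
            print(n,np.round(r['point'],1),round(r['confidence'],2),np.round(deproj(cal,r['point'],dd,c=='wrist'),4) if dd else None)
E
```

```text
pics
{'time': 0.0, 'joint_pos': array([ 1.26308055,  0.4694416 , -0.0486016 ,  1.53368705,  0.02413064,
        1.14100681, -0.08229694]), 'joint_vel': array([-1.64824249e-03, -2.17069055e-05, -3.42620430e-04,  3.33183305e-05,
        1.13927908e-03, -7.55585435e-04, -1.80207645e-03]), 'joint_torque': array([-2.61727600e-04, -5.10306573e+01, -4.67500929e-02, -2.37710899e+01,
        1.06515139e-02,  7.59071001e-03, -5.82905287e-06]), 'tcp_pos': array([ 0.18561694, -0.64837005,  0.23026426]), 'tool_rot': array([-2.5077467 ,  1.89047695,  0.00254124]), 'force': array([ 0.41917729, -1.08692253,  0.05572996]), 'ft_torque': array([ 0.01549614, -0.04732823,  0.0309688 ]), 'width': 1.0029481818944073}
scene [[426.9, 0.0, 254.0], [0.0, 426.9, 192.1], [0.0, 0.0, 1.0]] [[-0.557, 0.83, 0.016, 0.3], [-0.651, -0.449, 0.612, 0.364], [0.515, 0.331, 0.79, -1.303], [0.0, 0.0, 0.0, 1.0]] ['intrinsics', 'extrinsics']
plug_top [211.  139.4] 0.85 [ 0.5644 -0.1001  0.1237]
key_aim [241.8 141.2] 0.7 [ 0.5217 -0.0467  0.1134]
yellow_dot [236.7 156.1] 0.43 [ 0.5594 -0.0342  0.1055]
blue_dot [235.1 134.5] 0.5
[... 905 characters left out ...]
 -0.0858  0.0987]
blue_dot [301.4 235.2] 0.49 [ 0.5194 -0.0572  0.1097]
button_pivot [286.3 185.4] 0.65 [ 0.6186 -0.0276  0.1085]
post_top [292.5 165.8] 0.68 [ 0.6575 -0.0396  0.1133]
tongue_end [275.  210.9] 0.55 [ 0.5677 -0.0027  0.1368]
stand [288.  198.1] 0.56 [ 0.5935 -0.0324  0.0951]
spray [189.5 127.4] 0.98 [0.7304 0.1637 0.1307]
spray [375.7 181.9] 0.39 [ 0.6328 -0.2406  0.0058]
bin [375.2 181.2] 0.76 [ 0.6346 -0.2406  0.0024]
driver [302.8 104.9] 0.91 [ 0.8042 -0.0744  0.0194]
wrist [[297.3, 0.0, 250.4], [0.0, 297.3, 194.3], [0.0, 0.0, 1.0]] [[0.274, -0.962, -0.0, -0.675], [0.929, 0.265, -0.257, 0.033], [0.247, 0.07, 0.966, -0.378], [0.0, 0.0, 0.0, 1.0]] ['intrinsics', 'extrinsics']
```

```bash
python3 -c "
import cv2
for c,b in [('scene',(130,70,310,320)),('top',(170,80,430,270))]:
    i=cv2.imread('pics/%s0.png'%c)[b[1]:b[3],b[0]:b[2]]
    s=min(780/i.shape[1],590/i.shape[0]); cv2.imwrite('pics/%s0c.png'%c,cv2.resize(i,None,fx=s,fy=s,interpolation=cv2.INTER_CUBIC)); print(s)
"
```

```text
2.36
3.0
```

View pics/scene0c.png

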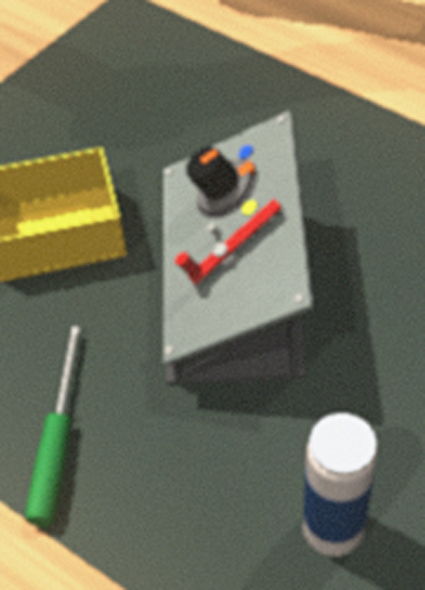

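View pics/top0c.png

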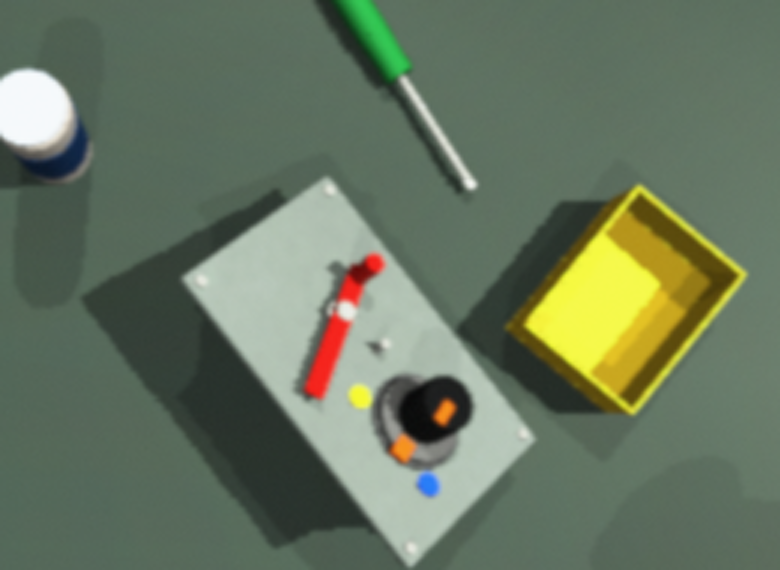

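View pics/scene0.png

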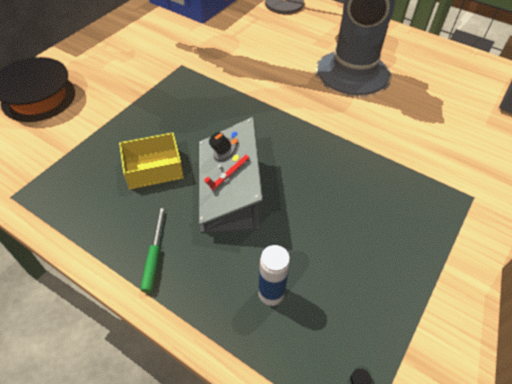

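```bash
cat > fit.py <<'E'
from h import *
from scipy.optimize import least_squares
def blob(p,lo,hi,box):
    hsv=cv2.cvtColor(p,cv2.COLOR_RGB2HSV); m=cv2.inRange(hsv,lo,hi)
    k=np.zeros_like(m); k[box[1]:box[3],box[0]:box[2]]=1; m=m*k
    n,l,s,c=cv2.connectedComponentsWithStats(m)
    return sorted([(int(s[i,4]),np.round(c[i],1).tolist()) for i in range(1,n)],reverse=True)[:4]
def proj(cal,X):
    K=np.array(cal['intrinsics']);E=np.array(cal['extrinsics']); q=E[:3,:3]@X+E[:3,3]
    return np.array([K[0,2]+K[0,0]*q[0]/-q[2],K[1,2]+K[1,1]*(-q[1])/-q[2]])
def frame(yaw):
    # columns: u (upslope), v (left), n
    x=np.array([np.cos(yaw),np.sin(yaw),0]);y=np.array([-np.sin(yaw),np.cos(yaw),0]);z=np.array([0,0,1.])
    c,s=np.cos(np.pi/6),.5
    return np.column_stack([c*x+s*z,y,-s*x+c*z])
def model(q):
    F=frame(q[3]);P=q[:3];a,b=q[4:6]
    W=lambda u,v,n:P+F@np.array([u,v,n])
    d={'plug_top':W(0,0,.044),'key_aim':W(.044*np.cos(a),.044*np.sin(a),.001),
     'yellow_dot':W(.044*np.cos(1),-.044*np.sin(1),0),'blue_dot':W(.044*np.cos(1),.044*np.sin(1),0),
     'button_pivot':W(0,-.088,.015)}
    # tongue at b=0 points to +v; open up to +u => direction (sin b, cos b)
    t=np.array([np.sin(b),np.cos(b)])
    d['tongue_end']=W(*(t*.067+[0,-.088]),.015)
    d['post_top']=W(*(-t*.03+[0,-.088]),.040)
    return d
E
python3 - <<'E'
from fit import *
for c,b in [('scene',(190,115,260,235)),('top',(230,135,350,270))]:
    p=cv2.cvtColor(cv2.imread(f'pics/{c}0.png'),cv2.COLOR_BGR2RGB)
    for n,lo,hi in [('yel',(22,120,100),(34,255,255)),('blue',(100,120,80),(125,255,255)),('or',(8,140,100),(18,255,255))]: print(c,n,blob(p,lo,hi,b))
    d=np.load(f'pics/d_{c}.npy');cal=get_calibration(c)
    pts=[]
    for y in range(b[1],b[3],2):
        for x in range(b[0],b[2],2):
            h=cv2.cvtColor(p[y:y+1,x:x+1],cv2.COLOR_RGB2HSV)[0,0]
            if d[y,x]>0 and h[1]<60 and h[2]>140: pts.append(deproj(cal,(x,y),d[y,x]))
    pts=np.array(pts)
    for _ in range(5):
        m=pts.mean(0);n=np.linalg.svd(pts-m)[2][2]; r=(pts-m)@n; pts=pts[abs(r)<max(.003,2*np.median(abs(r)))]
    n*=np.sign(n[2]);print(c,len(pts),'n',n,'tilt',np.degrees(np.arccos(n[2])),'yaw',np.arctan2(-n[1],-n[0]),'m',m)
E
```

```text
scene yel [(27, [235.3, 157.3])]
scene blue [(21, [233.9, 133.9])]
scene or [(32, [218.0, 135.9]), (25, [233.9, 141.1])]
scene 725 n [ 0.30806622 -0.39745068  0.86436576] tilt 30.18963844567158 yaw 2.2301723254088928 m [ 0.60972429 -0.01820698  0.09324572]
top yel [(56, [347.1, 186.7]), (43, [289.7, 212.0]), (2, [339.5, 188.0])]
top blue [(42, [312.3, 240.9])]
top or [(51, [303.7, 229.2]), (49, [317.8, 216.9])]
top 1327 n [ 0.30707505 -0.39173139  0.8673243 ] tilt 29.850821380763193 yaw 2.235637769118443 m [ 0.59072846 -0.03384574  0.09412833]
```

Run:
```python
from fit import *
obs={'scene':{'plug_top':[211,139.4],'key_aim':[241.8,141.2],'yellow_dot':[235.3,157.3],'blue_dot':[233.9,133.9],'button_pivot':[224.2,178.2],'post_top':[207.4,177.8],'tongue_end':[243.4,156.7]},
'top':{'plug_top':[322.7,212.4],'key_aim':[300.6,231.1],'yellow_dot':[289.7,212],'blue_dot':[312.3,240.9],'button_pivot':[286.3,185.4],'post_top':[292.5,165.8],'tongue_end':[275,210.9]}}
key={'scene':[233.9,141.1],'top':[303.7,229.2]}
cal={c:get_calibration(c) for c in obs}
n0=np.array([.3075,-.3945,.866]);m0=np.array([.6002,-.026,.0937])
def res(q,full=False):
    d=model(q);r=[]
    for c in obs:
        for k,v in obs[c].items(): r+=list((proj(cal[c],d[k])-v)/(.7 if 'dot' in k else 1.5))
        F=frame(q[3]);X=q[:3]+F@np.array([q[6]*np.cos(q[4]),q[6]*np.sin(q[4]),.009])
        r+=list((proj(cal[c],X)-key[c])/.8)
    r.append((q[3]-2.233)/.006); r.append(((m0-q[:3])@frame(q[3])[:,2])/.001); r.append((q[6]-.031)/.003)
    return r
s=least_squares(res,[.57,-.08,.09,2.233,.3,1.2,.03],loss='soft_l1')
print(s.x.round(4),s.cost); print(np.round(res(s.x),1))
J=s.jac;print('sd',np.sqrt(np.diag(np.linalg.inv(J.T@J))).round(4))
for k,v in model(s.x).items(): print(k,v.round(4))
np.save('q.npy',s.x)
F=frame(s.x[3]);print(F.round(4))
```

```text
[ 0.5489 -0.0739  0.0908  2.2351  0.1921  1.0922  0.0298] 14.384423640795262
[ 2.4 -0.4 -0.4 -0.8 -0.5  1.7 -0.6  1.2 -0.9 -1.2 -1.1  1.3  1.8 -1.
  0.2  0.1 -1.8  0.8 -1.7  2.8 -0.   0.   0.3  0.4 -0.9 -1.3  1.7  0.7
  0.4  0.3 -0.3 -0.   0.3 -0.6 -0.4]
sd [0.0008 0.0009 0.0013 0.0061 0.0547 0.0467 0.0015]
plug_top [ 0.5625 -0.0912  0.129 ]
key_aim [ 0.5195 -0.05    0.1133]
yellow_dot [ 0.5654 -0.0348  0.1027]
blue_dot [ 0.5071 -0.0805  0.1027]
button_pivot [ 0.6228 -0.0255  0.1038]
tongue_end [ 0.5668 -0.004   0.1336]
post_top [ 0.6556 -0.045   0.1122]
[[-0.5339 -0.7874  0.3082]
 [ 0.6819 -0.6165 -0.3937]
 [ 0.5     0.      0.866 ]]
```

```bash
cat > nav.py <<'E'
from fit import *
def go(target,yawdir=None):
    s=monitor.read_state(); M=R.from_rotvec(s['tool_rot']).as_matrix()
    d=M.T@(np.array(target)-s['tcp_pos'])*1000
    print('t',round(s['time'],2),'tcp',s['tcp_pos'].round(4),'slide mm',d.round(1),'force',s['force'].round(1),'w',round(float(s['width']),3),'x',M[:,0].round(3),'z',M[:,2].round(3))
    if yawdir is not None:
        h=M.T@np.array(yawdir); a=np.degrees(np.arctan2(h[1],h[0])); print('twist',round(a,1),'or',round((a+180)%360-360 if a>0 else a+180,1),'j7',s['joint_pos'][6].round(3), 'j',s['joint_pos'].round(2))
E
python3 - <<'E'
from nav import *
q=np.load('q.npy');F=frame(q[3]);G=q[:3]+F@[0,0,.035];print(G)
go([G[0],G[1],.23],F[:,1])
E
```

```text
[ 0.55969462 -0.08763256  0.12115984]
t 1.8 tcp [ 0.1858 -0.649   0.2313] slide mm [-436.8 -513.9    1.3] force [-0.5  0.2 -0.1] w 1.0 x [ 0.275 -0.961  0.   ] z [ 0. -0. -1.]
twist 67.9 or -112.1 j7 -0.082 j [ 1.26  0.47 -0.05  1.53  0.02  1.14 -0.08]
```

```bash
python3 -m creep '[{"grip":-0.4,"slide":[-31,-36.5,0],"twist":0},{"grip":-0.4,"slide":[-31,-36.5,0],"twist":0},{"grip":-0.4,"slide":[-31,-36.5,0],"twist":0},{"grip":-0.4,"slide":[-31,-36.5,0],"twist":0},{"grip":-0.4,"slide":[-31,-36.5,0],"twist":0},{"grip":-0.4,"slide":[-31,-36.5,0],"twist":0},{"grip":-0.4,"slide":[-31,-36.5,0],"twist":0},{"grip":-0.4,"slide":[-31,-36.5,0],"twist":0},{"grip":-0.4,"slide":[-31,-36.5,0],"twist":0},{"grip":-0.4,"slide":[-31,-36.5,0],"twist":0}]' 25
python3 - <<'E'
from nav import *
q=np.load('q.npy');F=frame(q[3]);G=q[:3]+F@[0,0,.035]
go([G[0],G[1],.23],F[:,1])
E
```

```text
time: 2.8
tcp_pos: [0.4571, -0.246, 0.2302]
tool_rot: [2.486, -1.91, 0.009]
force: [0.5, 0.1, -0.7]
width: 0.696
t 2.8 tcp [ 0.4571 -0.246   0.2302] slide mm [-126.5 -139.9   -1.1] force [ 0.5  0.1 -0.7] w 0.696 x [ 0.258 -0.966  0.008] z [ 0.001 -0.009 -1.   ]
twist 66.9 or -113.1 j7 -0.978 j [ 0.64  0.23 -0.28  1.89  0.08  1.03 -0.98]
```

```bash
python3 -m creep '[{"grip":-0.4,"slide":[-31,-35,0],"twist":0},{"grip":-0.4,"slide":[-31,-35,0],"twist":0},{"grip":-0.4,"slide":[-31,-35,0],"twist":0},{"grip":-0.4,"slide":[-31,-35,0],"twist":0},{"grip":-0.4,"slide":[0,0,0],"twist":-8.5},{"grip":-0.4,"slide":[0,0,0],"twist":-8.5},{"grip":-0.4,"slide":[0,0,0],"twist":-8.5},{"grip":-0.4,"slide":[0,0,0],"twist":-8.5},{"grip":-0.4,"slide":[0,0,0],"twist":-8.5},{"grip":-0.4,"slide":[0,0,0],"twist":-8.5}]'
python3 -m creep '[{"grip":-0.4,"slide":[0,0,0],"twist":-8.5},{"grip":-0.4,"slide":[0,0,0],"twist":-8.5},{"grip":-0.4,"slide":[0,0,0],"twist":-8.5},{"grip":-0.4,"slide":[0,0,0],"twist":-8.5},{"grip":-0.4,"slide":[0,0,0],"twist":-8.5},{"grip":-0.4,"slide":[0,0,0],"twist":-8.5}]'
python3 - <<'E'
from nav import *
q=np.load('q.npy');F=frame(q[3]);G=q[:3]+F@[0,0,.035]
go([G[0],G[1],.23],F[:,1])
s=monitor.read_state();p,d=snapshot('wrist');save('w1',p)
cal=get_calibration('wrist')
for n in ['plug_top','key_aim','post_top','button_pivot']:
    for r in spot_point('wrist',n)[:1]:
        o,dr=ray(cal,r['point'],True);X=model(q)[n];t=(X[2]-o[2])/dr[2]
        print(n,r['point'],round(r['confidence'],2),(o+dr*t).round(4),X.round(4))
cv2.imwrite('pics/w1b.png',cv2.resize(cv2.imread('pics/w1.png'),None,fx=1.5,fy=1.5))
E
```

```text
time: 3.8
tcp_pos: [0.5688, -0.0707, 0.2315]
tool_rot: [3.073, -0.633, 0.015]
force: [-0.5, -0.2, 0.2]
width: 0.696
time: 4.4
tcp_pos: [0.5689, -0.0714, 0.2322]
tool_rot: [3.038, 0.765, 0.012]
force: [-0.2, -0.8, -0.4]
width: 0.708
t 4.4 tcp [ 0.5689 -0.0714  0.2322] slide mm [-15.8   9.9   2.2] force [-0.2 -0.8 -0.4] w 0.708 x [0.881 0.474 0.005] z [ 0.01  -0.007 -1.   ]
twist 170.2 or -9.8 j7 0.281 j [ 0.6   0.39 -0.72  1.76  0.29  1.1   0.28]
plug_top [231.0, 210.4] 0.56 [ 0.5621 -0.093   0.129 ] [ 0.5625 -0.0912  0.129 ]
key_aim [210.0, 142.4] 0.76 [ 0.5183 -0.0511  0.1133] [ 0.5195 -0.05    0.1133]
post_top [344.0, 206.1] 0.9 [ 0.6569 -0.044   0.1122] [ 0.6556 -0.045   0.1122]
button_pivot [320.6, 168.6] 0.78 [ 0.6197 -0.0248  0.1038] [ 0.6228 -0.0255  0.1038]
```

View pics/w1b.png

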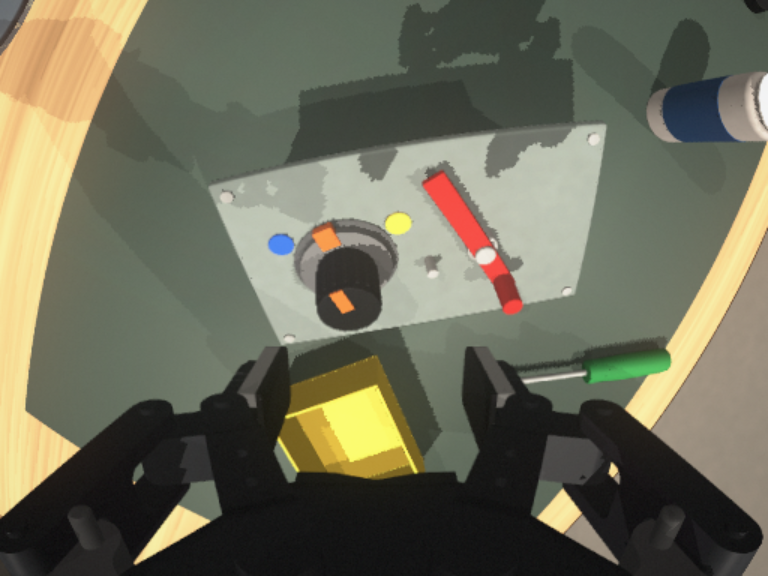

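```bash
python3 -m creep '[{"grip":-0.15,"slide":[0,0,0],"twist":-7.5},{"grip":-0.15,"slide":[0,0,0],"twist":-7.5},{"grip":-0.15,"slide":[0,0,0],"twist":-7.5},{"grip":-0.15,"slide":[0,0,0],"twist":-7.5}]'
python3 - <<'E'
from nav import *
q=np.load('q.npy');F=frame(q[3]);G=q[:3]+F@[0,0,.035]
go([G[0],G[1],.17],F[:,1])
E
```

```text
time: 5.05
tcp_pos: [0.5689, -0.0712, 0.2326]
tool_rot: [2.731, 1.527, 0.007]
force: [-1.2, 0.8, -0.2]
width: 0.575
t 5.05 tcp [ 0.5689 -0.0712  0.2326] slide mm [-18.6  -0.1  62.6] force [-1.2  0.8 -0.2] w 0.575 x [ 0.524  0.852 -0.003] z [ 0.01  -0.009 -1.   ]
twist -159.7 or 20.3 j7 0.755 j [ 0.68  0.42 -0.83  1.75  0.35  1.12  0.75]
```

```bash
python3 -m creep '[{"grip":-0.15,"slide":[-18.5,0,20],"twist":0},{"grip":-0.15,"slide":[0,0,25],"twist":0},{"grip":-0.15,"slide":[0,0,17],"twist":0},{"grip":-0.15,"slide":[0,0,0],"twist":0}]'
python3 - <<'E'
from nav import *
q=np.load('q.npy');F=frame(q[3]);G=q[:3]+F@[0,0,.035]
go([G[0],G[1],.104],F[:,1])
E
```

```text
time: 5.45
tcp_pos: [0.5606, -0.0883, 0.1699]
tool_rot: [2.733, 1.517, 0.009]
force: [0.9, 1.1, 0.6]
width: 0.579
t 5.45 tcp [ 0.5606 -0.0883  0.1699] slide mm [ 0.2 -2.2 65.8] force [0.9 1.1 0.6] w 0.579 x [ 0.529  0.849 -0.002] z [ 0.013 -0.01  -1.   ]
twist -160.0 or 20.0 j7 0.727 j [ 0.68  0.47 -0.8   1.84  0.41  0.99  0.73]
```

```bash
python3 -m creep '[{"grip":-0.15,"slide":[0,-1.5,20],"twist":0},{"grip":-0.15,"slide":[0,0,20],"twist":0},{"grip":-0.15,"slide":[0,0,15],"twist":0},{"grip":-0.15,"slide":[0,0,10],"twist":0},{"grip":-0.15,"slide":[0,0,0],"twist":0}]'
python3 - <<'E'
from nav import *
q=np.load('q.npy');F=frame(q[3]);G=q[:3]+F@[0,0,.035]
go([G[0],G[1],.104],F[:,1])
p,d=snapshot('wrist');save('w2',p);cv2.imwrite('pics/w2b.png',cv2.resize(p[100:384,80:430,::-1],None,fx=2,fy=2))
E
```

```text
time: 5.95
tcp_pos: [0.5636, -0.0878, 0.1064]
tool_rot: [2.733, 1.508, 0.017]
force: [-1.1, 0.9, -0.2]
width: 0.572
t 5.95 tcp [ 0.5636 -0.0878  0.1064] slide mm [-1.9 -3.5  2.3] force [-1.1  0.9 -0.2] w 0.572 x [ 0.533  0.846 -0.   ] z [ 0.019 -0.012 -1.   ]
twist -160.3 or 19.7 j7 0.652 j [ 0.63  0.54 -0.74  1.89  0.49  0.88  0.65]
```

View pics/w2b.png

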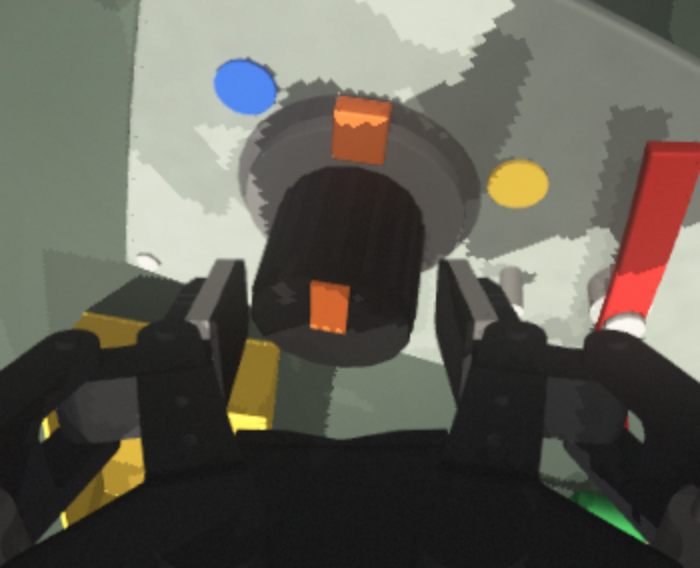

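```bash
python3 -m creep '[{"grip":-0.15,"slide":[-1,-3.5,2],"twist":0},{"grip":1,"slide":[0,0,0],"twist":0},{"grip":1,"slide":[0,0,0],"twist":0},{"grip":1,"slide":[0,0,0],"twist":0}]' 30
python3 -m creep '[{"grip":1,"slide":[0,0,0],"twist":7},{"grip":1,"slide":[0,0,0],"twist":7}]'
python3 - <<'E'
from nav import *
q=np.load('q.npy');F=frame(q[3]);G=q[:3]+F@[0,0,.035]
go([G[0],G[1],.104],F[:,1])
p,d=snapshot('wrist');save('w3',p);cv2.imwrite('pics/w3b.png',cv2.resize(p[100:384,80:430,::-1],None,fx=2,fy=2))
E
```

```text
time: 6.4
tcp_pos: [0.5605, -0.0869, 0.1065]
tool_rot: [2.734, 1.504, 0.02]
force: [1.0, -0.3, -4.0]
width: 0.459
time: 6.6
tcp_pos: [0.5614, -0.0892, 0.1079]
tool_rot: [2.899, 1.148, 0.024]
force: [-2.5, -2.3, 4.0]
width: 0.435
t 6.6 tcp [ 0.5614 -0.0892  0.1079] slide mm [-0.2 -2.4  3.9] force [-2.5 -2.3  4. ] w 0.435 x [0.729 0.685 0.005] z [ 0.023 -0.017 -1.   ]
twist -174.8 or 5.2 j7 0.433 j [ 0.59  0.52 -0.68  1.9   0.45  0.85  0.43]
```

View pics/w3b.png

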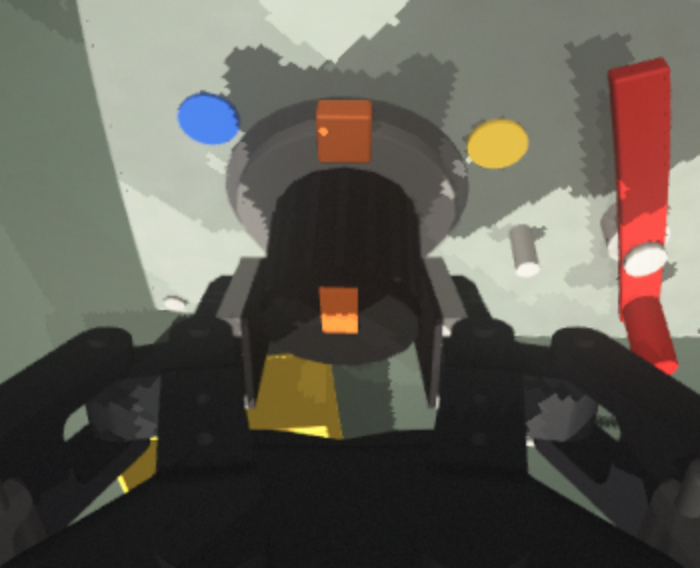

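Works: the plug turned with the gripper, no large forces. Continue the stroke, correcting the slide slightly.

```bash
python3 -m creep '[{"grip":1,"slide":[0,-1,1],"twist":7},{"grip":1,"slide":[0,0,0],"twist":7},{"grip":1,"slide":[0,0,0],"twist":7},{"grip":1,"slide":[0,0,0],"twist":7},{"grip":1,"slide":[0,0,0],"twist":0}]'
python3 - <<'E'
from nav import *
q=np.load('q.npy');F=frame(q[3]);G=q[:3]+F@[0,0,.035]
go([G[0],G[1],.106],F[:,1])
p,d=snapshot('wrist');save('w4',p);cv2.imwrite('pics/w4b.png',cv2.resize(p[100:384,80:430,::-1],None,fx=2,fy=2))
E
```

```text
time: 7.15
tcp_pos: [0.56, -0.0921, 0.11]
tool_rot: [3.08, 0.42, 0.024]
force: [2.6, -0.1, -4.1]
width: 0.434
t 7.15 tcp [ 0.56   -0.0921  0.11  ] slide mm [ 0.9 -4.5  3.8] force [ 2.6 -0.1 -4.1] w 0.434 x [0.963 0.268 0.011] z [ 0.02  -0.03  -0.999]
twist 157.5 or -22.5 j7 0.011 j [ 0.5   0.48 -0.56  1.9   0.38  0.84  0.01]
```

View pics/w4b.png

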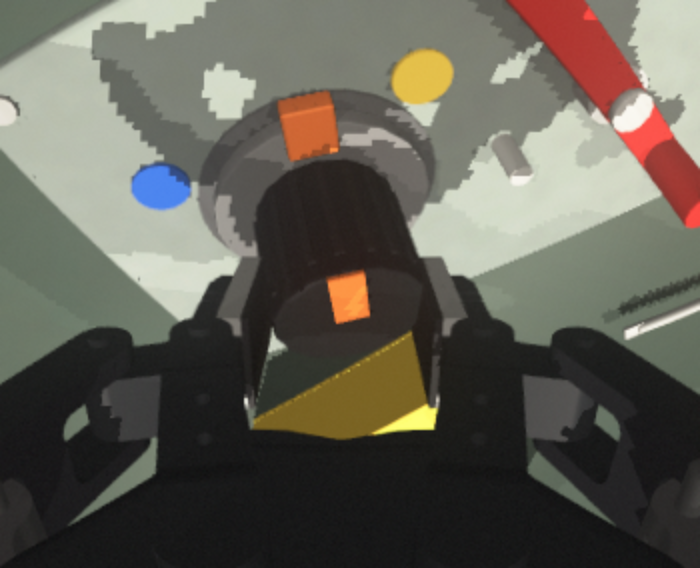

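```bash
cat > ang.py <<'E'
from fit import *
def angle(tag):
    q=np.load('q.npy');F=frame(q[3]);P=q[:3]
    cal=get_calibration('wrist'); p,d=snapshot('wrist');save(tag,p)
    cv2.imwrite('pics/'+tag+'b.png',cv2.resize(p[100:384,80:430,::-1],None,fx=2,fy=2))
    def pl(px,n):
        o,dr=ray(cal,px,True);t=((P-o)@F[:,2]+n)/(dr@F[:,2]);return (F.T@(o+dr*t-P))[:2]*1000
    box=(60,60,450,300)
    for n,lo,hi,h in [('yel',(18,110,90),(32,255,255),0),('blue',(100,120,80),(125,255,255),0),('or',(4,130,70),(17,255,255),.008)]:
        for a,c in blob(p,lo,hi,box)[:3]:
            if a<60: continue
            x=pl(c,h); print(n,a,c,'u,v',x.round(1),'ang',np.arctan2(x[1],x[0]).round(3), 'top' if n!='or' else pl(c,.044).round(1))
    print('expected dots', (44*np.cos(1)).round(1), (44*np.sin(1)).round(1))
    import sys
    for n,h in [('key_aim',.001),('plug_top',.044)]:
        for r in spot_point('wrist',n)[:1]: x=pl(r['point'],h);print(n,round(r['confidence'],2),x.round(1),np.arctan2(x[1],x[0]).round(3))
E
python3 -m creep '[{"grip":-0.15,"slide":[0,0,0],"twist":0},{"grip":-0.15,"slide":[0,0,0],"twist":0},{"grip":-0.15,"slide":[0,0,0],"twist":0},{"grip":-0.15,"slide":[0,-2,0],"twist":-7.5},{"grip":-0.15,"slide":[0,0,0],"twist":-7.5},{"grip":-0.15,"slide":[0,0,0],"twist":-7.5},{"grip":-0.15,"slide":[0,0,0],"twist":-7.5},{"grip":-0.15,"slide":[0,0,0],"twist":-7.5},{"grip":-0.15,"slide":[0,0,0],"twist":-7.5}]'
python3 - <<'E'
from nav import *
from ang import angle
q=np.load('q.npy');F=frame(q[3]);G=q[:3]+F@[0,0,.035]
go([G[0],G[1],.106],F[:,1])
angle('w5')
E
```

```text
time: 8.1
tcp_pos: [0.5609, -0.087, 0.1103]
tool_rot: [2.655, 1.618, 0.013]
force: [-0.5, -1.6, 0.0]
width: 0.576
t 8.1 tcp [ 0.5609 -0.087   0.1103] slide mm [-1.1 -0.9  4.2] force [-0.5 -1.6  0. ] w 0.576 x [ 0.458  0.889 -0.009] z [ 0.024 -0.023 -0.999]
twist -155.3 or 24.7 j7 0.718 j [ 0.64  0.54 -0.76  1.9   0.51  0.88  0.72]
yel 955 [131.6, 259.0] u,v [-141.1   74.4] ang 2.656 top
yel 544 [340.7, 201.9] u,v [ 25.4 -36.6] ang -0.965 top
yel 431 [205.2, 283.5] u,v [-125.3    2.3] ang 3.123 top
blue 626 [213.6, 143.8] u,v [25.2 36.8] ang 0.971 top
or 790 [293.8, 181.5] u,v [31.  -5.9] ang -0.189 [60.9  5. ]
or 453 [257.0, 258.7] u,v [-42.6 -16.7] ang -2.769 [12.1 -2.1]
expected dots 23.8 37.0
plug_top 0.87 [ 3.8 -0.5] -0.135
```

View pics/w5b.png

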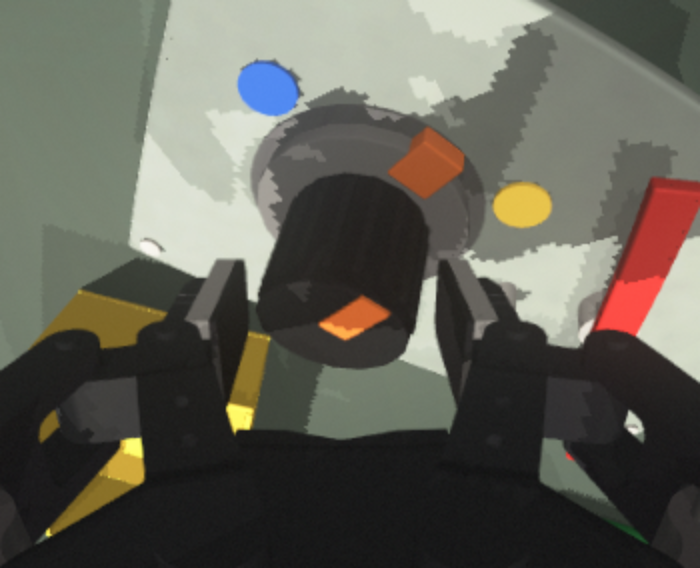

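```bash
python3 -m creep '[{"grip":-0.15,"slide":[-1,-2,3.5],"twist":0},{"grip":1,"slide":[0,0,0],"twist":0},{"grip":1,"slide":[0,0,0],"twist":0},{"grip":1,"slide":[0,0,0],"twist":0},{"grip":1,"slide":[0,0,1],"twist":8},{"grip":1,"slide":[0,0,1],"twist":8},{"grip":1,"slide":[0,0,0],"twist":8},{"grip":1,"slide":[0,0,0],"twist":8},{"grip":1,"slide":[0,0,0],"twist":8},{"grip":1,"slide":[0,0,0],"twist":8}]' 40
python3 - <<'E'
from nav import *
from ang import angle
q=np.load('q.npy');F=frame(q[3]);G=q[:3]+F@[0,0,.035]
go([G[0],G[1],.106],F[:,1])
angle('w6')
E
```

```text
time: 9.25
tcp_pos: [0.5573, -0.0874, 0.1077]
tool_rot: [3.085, 0.357, 0.023]
force: [3.4, 0.7, 6.7]
width: 0.429
t 9.25 tcp [ 0.5573 -0.0874  0.1077] slide mm [2.2 0.7 1.7] force [3.4 0.7 6.7] w 0.429 x [0.973 0.229 0.01 ] z [ 0.019 -0.034 -0.999]
twist 155.2 or -24.8 j7 -0.038 j [ 0.48  0.48 -0.55  1.91  0.38  0.83 -0.04]
yel 679 [289.5, 146.9] u,v [ 25.5 -37. ] ang -0.967 top
yel 659 [272.4, 291.5] u,v [-117.1   19.2] ang 2.979 top
blue 520 [161.0, 206.9] u,v [25.3 36.3] ang 0.963 top
or 781 [266.5, 173.9] u,v [ 22.8 -21.4] ang -0.752 [ 57.  -23.2]
or 448 [269.1, 259.5] u,v [-50.4   2.2] ang 3.098 [ 9.3 -7.8]
expected dots 23.8 37.0
plug_top 0.64 [ 0.  -0.5] -1.503
```

View pics/w6b.png

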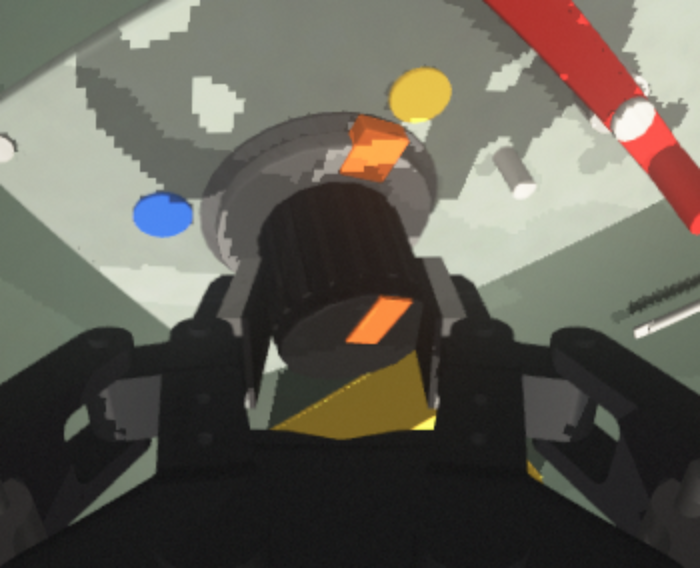

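```bash
python3 -m creep '[{"grip":-0.15,"slide":[0,0,0],"twist":0},{"grip":-0.15,"slide":[0,0,0],"twist":0},{"grip":-0.15,"slide":[0,0,0],"twist":0},{"grip":-0.15,"slide":[0,0,0],"twist":-8},{"grip":-0.15,"slide":[0,0,0],"twist":-8},{"grip":-0.15,"slide":[0,0,0],"twist":-8},{"grip":-0.15,"slide":[0,0,0],"twist":-8},{"grip":-0.15,"slide":[0,0,0],"twist":-5}]'
python3 - <<'E'
from nav import *
from ang import angle
q=np.load('q.npy');F=frame(q[3]);G=q[:3]+F@[0,0,.035]
go([G[0],G[1],.106],F[:,1])
angle('w7')
E
```

```text
time: 10.2
tcp_pos: [0.5556, -0.0881, 0.1068]
tool_rot: [2.789, 1.358, -0.003]
force: [0.3, -0.7, 0.4]
width: 0.573
t 10.2 tcp [ 0.5556 -0.0881  0.1068] slide mm [2.9 2.9 0.8] force [ 0.3 -0.7  0.4] w 0.573 x [ 0.617  0.787 -0.019] z [ 0.015 -0.036 -0.999]
twist -166.1 or 13.9 j7 0.545 j [ 0.6   0.52 -0.7   1.91  0.49  0.87  0.54]
yel 803 [214.9, 289.2] u,v [-119.7   15.3] ang 3.015 top
yel 565 [342.4, 194.9] u,v [ 25.4 -36.6] ang -0.964 top
blue 612 [202.8, 160.5] u,v [25.3 36.8] ang 0.968 top
or 659 [311.0, 202.1] u,v [ 22.8 -19.9] ang -0.718 [59.3 -6.4]
or 417 [272.5, 273.9] u,v [-55.2 -20.8] ang -2.781 [ 9.4 -7. ]
expected dots 23.8 37.0
plug_top 0.77 [5.3 0.2] 0.043
```

```bash
python3 -m creep '[{"grip":-0.15,"slide":[2.5,2,1],"twist":0},{"grip":1,"slide":[0,0,0],"twist":0},{"grip":1,"slide":[0,0,0],"twist":0},{"grip":1,"slide":[0,0,0],"twist":0},{"grip":1,"slide":[0,0,0],"twist":7},{"grip":1,"slide":[0,0,0],"twist":7},{"grip":1,"slide":[0,0,0],"twist":6},{"grip":1,"slide":[0,0,0],"twist":0}]' 40
python3 - <<'E'
from nav import *
from ang import angle
q=np.load('q.npy');F=frame(q[3]);G=q[:3]+F@[0,0,.035]
go([G[0],G[1],.106],F[:,1])
angle('w8')
E
```

```text
time: 11.15
tcp_pos: [0.5601, -0.0899, 0.1084]
tool_rot: [2.982, 0.824, 0.007]
force: [3.6, 0.2, -3.4]
width: 0.432
t 11.15 tcp [ 0.5601 -0.0899  0.1084] slide mm [ 0.8 -2.2  2.3] force [ 3.6  0.2 -3.4] w 0.432 x [ 0.858  0.513 -0.008] z [ 0.017 -0.044 -0.999]
twist 172.9 or -7.1 j7 0.224 j [ 0.53  0.5  -0.61  1.9   0.44  0.85  0.22]
yel 1127 [243.1, 290.8] u,v [-121.8   19.1] ang 2.986 top
yel 646 [315.3, 156.7] u,v [ 25.5 -36.8] ang -0.964 top
blue 559 [171.5, 174.9] u,v [25.3 36.6] ang 0.966 top
or 658 [293.7, 182.0] u,v [ 17.6 -24.4] ang -0.948 [ 55. -19.]
or 437 [270.5, 259.6] u,v [-56.   -8.4] ang -2.992 [ 7.4 -8.6]
expected dots 23.8 37.0
key_aim 0.73 [27.3 34.9] 0.907
plug_top 0.64 [ 1.1 -0.6] -0.549
```

View pics/w8b.png

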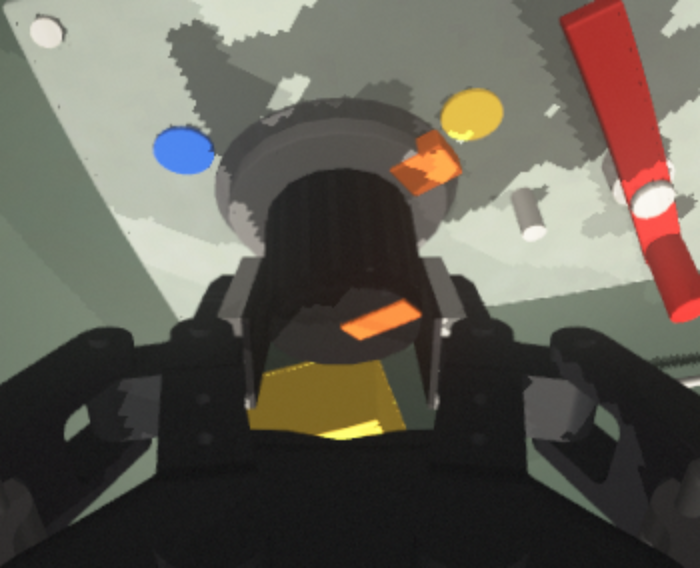

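```bash
python3 -m creep '[{"grip":-0.15,"slide":[0,0,0],"twist":0},{"grip":-0.15,"slide":[0,0,0],"twist":0},{"grip":-0.15,"slide":[0,0,0],"twist":0},{"grip":-0.15,"slide":[0,0,-20],"twist":0},{"grip":-0.15,"slide":[0,0,-25],"twist":0},{"grip":-0.15,"slide":[0,15,-25],"twist":0},{"grip":-0.15,"slide":[0,15,-25],"twist":0},{"grip":-0.15,"slide":[0,0,0],"twist":0}]'
python3 - <<'E'
from nav import *
from ang import angle
q=np.load('q.npy');F=frame(q[3]);G=q[:3]+F@[0,0,.035]
go([G[0],G[1],.106],F[:,1])
angle('w9')
for c,b in [('scene',(190,115,260,235)),('top',(230,190,340,270))]:
    p,d=snapshot(c);save(c+'9',p)
    cal=get_calibration(c);P=q[:3]
    for n,lo,hi,h in [('yel',(22,120,100),(34,255,255),0),('blue',(100,120,80),(125,255,255),0),('or',(4,140,100),(18,255,255),.009)]:
        for a,cc in blob(p,lo,hi,b)[:2]:
            if a<10: continue
            o,dr=ray(cal,cc);t=((P-o)@F[:,2]+h)/(dr@F[:,2]);x=(F.T@(o+dr*t-P))[:2]*1000;print(c,n,a,cc,x.round(1))
E
```

```text
time: 12.1
tcp_pos: [0.5721, -0.112, 0.2051]
tool_rot: [2.991, 0.822, 0.001]
force: [-0.3, 0.1, 0.5]
width: 0.577
t 12.1 tcp [ 0.5721 -0.112   0.2051] slide mm [  2.7 -31.   97.9] force [-0.3  0.1  0.5] w 0.577 x [ 0.86   0.511 -0.01 ] z [ 0.011 -0.038 -0.999]
twist 172.7 or -7.3 j7 0.357 j [ 0.61  0.41 -0.66  1.77  0.33  1.05  0.36]
yel 6148 [243.4, 263.4] u,v [-210.3   34.9] ang 2.977 top
yel 269 [293.0, 106.0] u,v [ 25. -37.] ang -0.976 top
blue 257 [202.8, 117.7] u,v [25.  36.6] ang 0.971 top
or 279 [279.6, 122.0] u,v [ 16.2 -24.5] ang -0.987 [ 40.3 -21. ]
or 226 [265.1, 162.8] u,v [-25.3  -9.3] ang -2.79 [ 6.3 -8.5]
expected dots 23.8 37.0
plug_top 0.73 [ 1.3 -0.3] -0.231
scene yel 30 [235.1, 157.2] [ 24.4 -33.6]
scene blue 21 [233.9, 133.9] [25.1 39. ]
scene or 35 [229.5, 153.8] [ 15.8 -25.9]
scene or 34 [216.8, 140.0] [-16.2  34.3]
top yel 43 [289.9, 211.9] [ 23.2 -36.9]
top blue 43 [312.3, 240.9] [23.8 36.3]
top or 50 [316.0, 211.3] [-22.8  -3.8]
top or 50 [298.3, 212.9] [ 14.8 -25.2]
```

View pics/w9b.png

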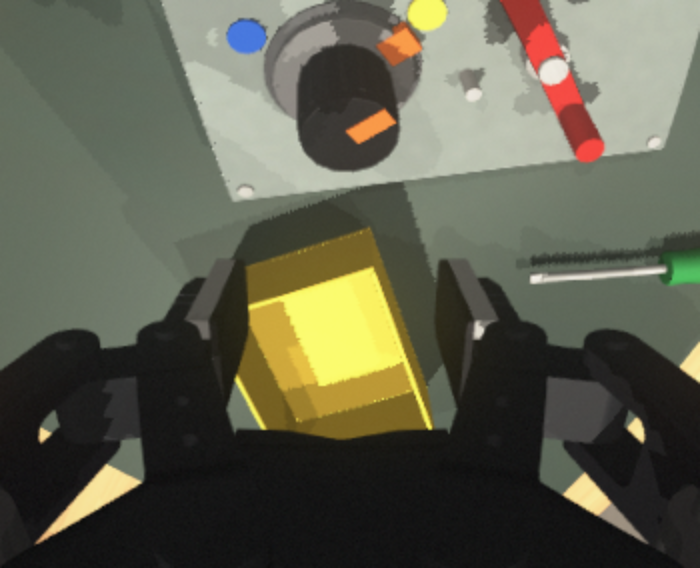

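```bash
python3 -m creep '[{"grip":0.2,"slide":[0,0,0],"twist":-7},{"grip":0.2,"slide":[0,0,0],"twist":0}]' 25
cat > post.py <<'E'
from nav import *
def post(b,n=.036,du=0,dv=0):
    q=np.load('q.npy');F=frame(q[3])
    G=q[:3]+F@[-.03*np.sin(b)+du,-.088-.03*np.cos(b)+dv,n]; return G-[0,0,.015]
E
python3 - <<'E'
from post import *
q=np.load('q.npy');F=frame(q[3])
T=post(1.10);print(T);go([T[0],T[1],.19],F[:,1])
E
```

```text
time: 12.55
tcp_pos: [0.5667, -0.1085, 0.1983]
tool_rot: [2.938, 1.019, -0.022]
force: [-0.3, -0.3, -0.3]
width: 0.395
[ 0.65427928 -0.04361636  0.09365775]
t 12.55 tcp [ 0.5667 -0.1085  0.1983] slide mm [109.1   3.1   5.8] force [-0.3 -0.3 -0.3] w 0.395 x [ 0.785  0.619 -0.024] z [-0.003 -0.035 -0.999]
twist -179.8 or 0.2 j7 0.469 j [ 0.62  0.42 -0.69  1.78  0.35  1.05  0.47]
```

```bash
python3 -m creep '[{"grip":0.2,"slide":[36,1,0],"twist":0},{"grip":0.2,"slide":[36,1,2],"twist":0},{"grip":0.2,"slide":[36,1,3],"twist":0},{"grip":0.2,"slide":[0,0,0],"twist":0}]'
python3 - <<'E'
from post import *
q=np.load('q.npy');F=frame(q[3])
T=post(1.10);go([T[0],T[1],.125],F[:,1])
cal=get_calibration('wrist');p,d=snapshot('wrist');save('w10',p);cv2.imwrite('pics/w10b.png',cv2.resize(p[100:384,80:430,::-1],None,fx=2,fy=2))
for n in ['post_top','button_pivot']:
    for r in spot_point('wrist',n)[:1]:
        o,dr=ray(cal,r['point'],True);X=model(q)[n];t=(X-o)@F[:,2]/(dr@F[:,2])
        print(n,r['point'],round(r['confidence'],2),(F.T@(o+dr*t-q[:3])).round(4),(F.T@(X-q[:3])).round(4))
E
```

```text
time: 12.95
tcp_pos: [0.6533, -0.0434, 0.1863]
tool_rot: [2.946, 1.001, -0.032]
force: [0.2, 0.8, 0.4]
width: 0.398
t 12.95 tcp [ 0.6533 -0.0434  0.1863] slide mm [ 2.4 -0.6 61.3] force [0.2 0.8 0.4] w 0.398 x [ 0.793  0.609 -0.029] z [-0.01  -0.035 -0.999]
twist 179.5 or -0.5 j7 0.322 j [ 0.43  0.56 -0.66  1.6   0.41  1.13  0.32]
post_top [252.8, 203.9] 0.82 [-0.0251 -0.1008  0.04  ] [-0.0266 -0.1018  0.04  ]
button_pivot [234.0, 152.9] 0.76 [ 0.0044 -0.0868  0.015 ] [ 0.    -0.088  0.015]
```

View pics/w10b.png

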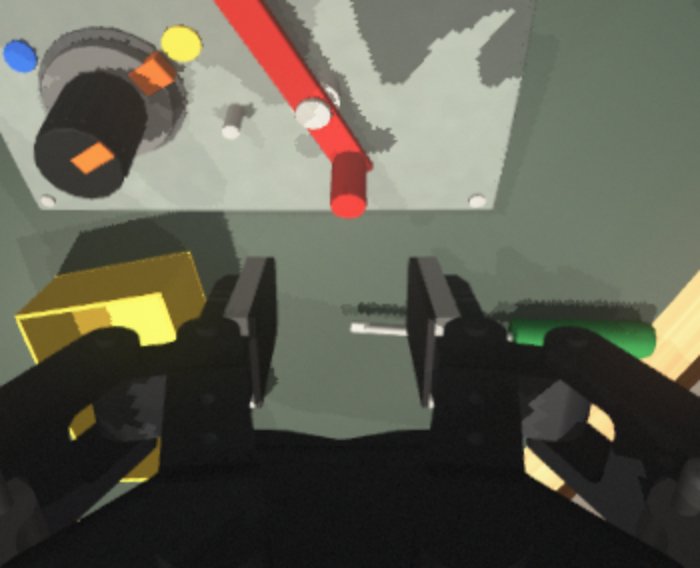

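```bash
python3 -m creep '[{"grip":0.2,"slide":[1.5,-1,20],"twist":0},{"grip":0.2,"slide":[0,0,25],"twist":0},{"grip":0.2,"slide":[0,0,18],"twist":0},{"grip":0.2,"slide":[0,0,0],"twist":0}]'
python3 - <<'E'
from post import *
q=np.load('q.npy');F=frame(q[3])
T=post(1.10);go(T,F[:,1])
E
```

```text
time: 13.5
tcp_pos: [0.6473, -0.0556, 0.1234]
tool_rot: [2.944, 0.978, -0.04]
force: [-0.4, -0.1, -0.8]
width: 0.4
t 13.5 tcp [ 0.6473 -0.0556  0.1234] slide mm [13.9 -6.3 29. ] force [-0.4 -0.1 -0.8] w 0.4 x [ 0.801  0.597 -0.037] z [-0.012 -0.045 -0.999]
twist 178.7 or -1.3 j7 0.278 j [ 0.43  0.62 -0.62  1.67  0.46  1.02  0.28]
```

```bash
python3 -m creep '[{"grip":0.2,"slide":[13,-6,-2],"twist":0},{"grip":0.2,"slide":[0,0,0],"twist":0}]'
python3 - <<'E'
from post import *
q=np.load('q.npy');F=frame(q[3])
T=post(1.10);go(T,F[:,1])
E
```

```text
time: 13.7
tcp_pos: [0.6542, -0.0438, 0.1264]
tool_rot: [2.945, 0.972, -0.039]
force: [-0.2, 0.2, -0.1]
width: 0.402
t 13.7 tcp [ 0.6542 -0.0438  0.1264] slide mm [ 1.3 -1.1 32.7] force [-0.2  0.2 -0.1] w 0.402 x [ 0.803  0.594 -0.036] z [-0.011 -0.046 -0.999]
twist 178.5 or -1.5 j7 0.259 j [ 0.41  0.62 -0.62  1.65  0.46  1.03  0.26]
```

```bash
python3 -m creep '[{"grip":0.2,"slide":[1.5,-1,12],"twist":0},{"grip":0.2,"slide":[1.5,-1,10],"twist":0},{"grip":0.2,"slide":[1,-1,9],"twist":0},{"grip":0.2,"slide":[0,0,0],"twist":0}]'
python3 - <<'E'
from post import *
q=np.load('q.npy');F=frame(q[3])
T=post(1.10);go(T,F[:,1])
p,d=snapshot('wrist');save('w11',p);cv2.imwrite('pics/w11b.png',cv2.resize(p[100:384,80:430,::-1],None,fx=2,fy=2))
E
```

```text
time: 14.1
tcp_pos: [0.6567, -0.0397, 0.0951]
tool_rot: [2.944, 0.971, -0.034]
force: [0.2, 0.1, 0.3]
width: 0.398
t 14.1 tcp [ 0.6567 -0.0397  0.0951] slide mm [-4.2  1.6  1.7] force [0.2 0.1 0.3] w 0.398 x [ 0.803  0.594 -0.034] z [-0.008 -0.046 -0.999]
twist 178.5 or -1.5 j7 0.23 j [ 0.39  0.66 -0.6   1.67  0.49  0.98  0.23]
```

View pics/w11b.png

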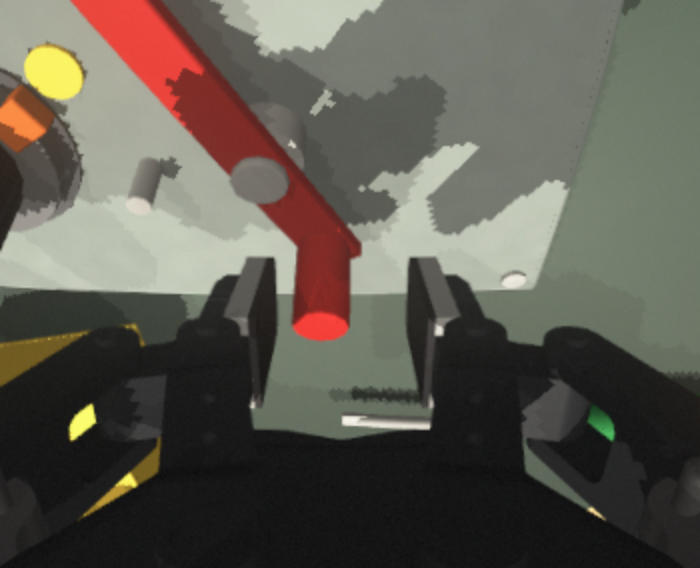

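```bash
python3 -m creep '[{"grip":0.2,"slide":[-4,1,1],"twist":0},{"grip":1,"slide":[0,0,0],"twist":0},{"grip":1,"slide":[0,0,0],"twist":0},{"grip":1,"slide":[0,0,0],"twist":0}]' 25
python3 - <<'E'
from post import *
q=np.load('q.npy');F=frame(q[3])
go(post(1.10),F[:,1])
M=R.from_rotvec(monitor.read_state()['tool_rot']).as_matrix()
bs=[1.1,.9,.7,.5,.3,.1,-.05]
for a,b in zip(bs,bs[1:]): print(b,(M.T@(post(b)-post(a))*1000).round(1))
E
```

```text
time: 14.55
tcp_pos: [0.6543, -0.0432, 0.0953]
tool_rot: [2.944, 0.97, -0.032]
force: [-0.1, 0.7, -2.4]
width: 0.148
t 14.55 tcp [ 0.6543 -0.0432  0.0953] slide mm [-0.2  0.2  1.6] force [-0.1  0.7 -2.4] w 0.148 x [ 0.804  0.594 -0.032] z [-0.006 -0.046 -0.999]
twist 178.4 or -1.6 j7 0.234 j [ 0.39  0.65 -0.6   1.68  0.49  0.97  0.23]
0.9 [ 4.9 -2.9 -1.9]
0.7 [ 4.1 -3.7 -2.3]
0.5 [ 3.2 -4.3 -2.7]
0.3 [ 2.1 -4.7 -3. ]
0.1 [ 1.  -5.  -3.1]
-0.05 [-0.1 -3.8 -2.4]
```

```bash
python3 -m creep '[{"grip":1,"slide":[5,-3,-2],"twist":0},{"grip":1,"slide":[4,-3.5,-2.3],"twist":0},{"grip":1,"slide":[3,-4,-2.7],"twist":0},{"grip":1,"slide":[0,0,0],"twist":0}]'
python3 - <<'E'
from post import *
q=np.load('q.npy');F=frame(q[3])
go(post(.5),F[:,1])
s=monitor.read_state();M=R.from_rotvec(s['tool_rot']).as_matrix()
for b in [.3,.1,0,-.1]: print(b,(M.T@(post(b)-s['tcp_pos'])*1000).round(1))
p,d=snapshot('wrist');save('w12',p);cv2.imwrite('pics/w12b.png',cv2.resize(p[100:384,80:430,::-1],None,fx=2,fy=2))
E
```

```text
time: 14.95
tcp_pos: [0.6561, -0.0345, 0.0986]
tool_rot: [2.939, 0.961, -0.045]
force: [-0.1, -0.4, -1.2]
width: 0.148
t 14.95 tcp [ 0.6561 -0.0345  0.0986] slide mm [ 5.5 -4.7 -1.6] force [-0.1 -0.4 -1.2] w 0.148 x [ 0.807  0.59  -0.043] z [-0.012 -0.056 -0.998]
twist 178.2 or -1.8 j7 0.214 j [ 0.37  0.65 -0.6   1.67  0.49  0.99  0.21]
0.3 [ 7.5 -9.5 -4.6]
0.1 [  8.4 -14.5  -7.8]
0 [  8.4 -17.   -9.4]
-0.1 [  8.1 -19.6 -11. ]
```

View pics/w12b.png

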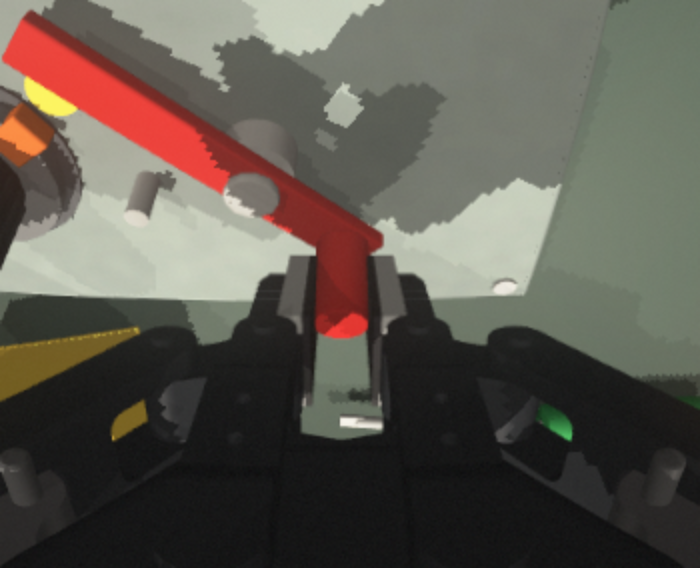

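```bash
python3 -m creep '[{"grip":1,"slide":[5,-4,-2],"twist":0},{"grip":1,"slide":[4,-4.5,-2.7],"twist":0},{"grip":1,"slide":[2.5,-5,-3],"twist":0},{"grip":1,"slide":[0,0,0],"twist":0}]'
python3 - <<'E'
from post import *
q=np.load('q.npy');F=frame(q[3])
go(post(.3),F[:,1])
s=monitor.read_state();M=R.from_rotvec(s['tool_rot']).as_matrix()
print('uv',(F.T@(s['tcp_pos']+[0,0,.015]-q[:3])).round(4))
for b in [.1,0,-.1]: print(b,(M.T@(post(b)-s['tcp_pos'])*1000).round(1))
p,d=snapshot('wrist');save('w13',p);cv2.imwrite('pics/w13b.png',cv2.resize(p[100:384,80:430,::-1],None,fx=2,fy=2))
E
```

```text
time: 15.4
tcp_pos: [0.6551, -0.0218, 0.1048]
tool_rot: [2.935, 0.953, -0.06]
force: [-0.4, -1.5, -1.7]
width: 0.147
t 15.4 tcp [ 0.6551 -0.0218  0.1048] slide mm [1.1 1.  2.2] force [-0.4 -1.5 -1.7] w 0.147 x [ 0.809  0.586 -0.054] z [-0.02  -0.064 -0.998]
twist 178.0 or -2.0 j7 0.191 j [ 0.35  0.65 -0.6   1.66  0.49  1.01  0.19]
uv [-0.0068 -0.1157  0.0373]
0.1 [ 2. -4. -1.]
0 [ 1.9 -6.5 -2.6]
-0.1 [ 1.6 -9.  -4.2]
```

View pics/w13b.png

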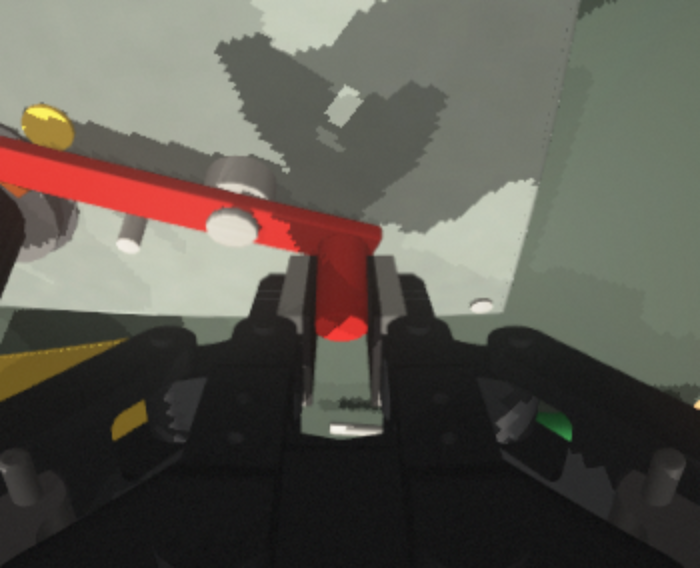

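```bash
python3 -m creep '[{"grip":1,"slide":[2,-4,-2],"twist":0},{"grip":1,"slide":[0.5,-4,-2],"twist":0},{"grip":1,"slide":[0,-4,-2],"twist":0},{"grip":1,"slide":[0,-1,0],"twist":0}]'
python3 - <<'E'
from post import *
q=np.load('q.npy');F=frame(q[3])
go(post(.0),F[:,1])
s=monitor.read_state();M=R.from_rotvec(s['tool_rot']).as_matrix()
print('uv',(F.T@(s['tcp_pos']+[0,0,.015]-q[:3])).round(4), 'force F',(F.T@s['force']).round(1))
p,d=snapshot('wrist');save('w14',p);cv2.imwrite('pics/w14b.png',cv2.resize(p[100:384,80:430,::-1],None,fx=2,fy=2))
E
```

```text
time: 15.85
tcp_pos: [0.6502, -0.0119, 0.1109]
tool_rot: [2.933, 0.948, -0.06]
force: [-1.3, -5.6, -0.7]
width: 0.149
t 15.85 tcp [ 0.6502 -0.0119  0.1109] slide mm [0.4 4.2 4.1] force [-1.3 -5.6 -0.7] w 0.149 x [ 0.81   0.583 -0.055] z [-0.019 -0.068 -0.998]
twist 177.8 or -2.2 j7 0.172 j [ 0.34  0.63 -0.6   1.67  0.48  1.02  0.17]
uv [ 0.0057 -0.118   0.0372] force F [-3.5  4.5  1.2]
```

View pics/w14b.png

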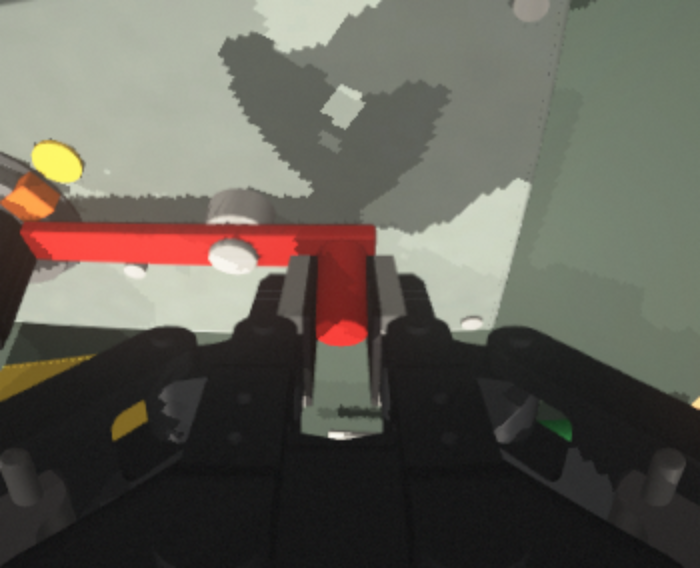

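```bash
python3 -m creep '[{"grip":1,"slide":[0,-4,-2],"twist":0},{"grip":1,"slide":[0,-4,-2],"twist":0}]'
python3 - <<'E'
from post import *
q=np.load('q.npy');F=frame(q[3])
go(post(.0),F[:,1])
s=monitor.read_state()
print('uv',(F.T@(s['tcp_pos']+[0,0,.015]-q[:3])).round(4), 'force F',(F.T@s['force']).round(1))
E
```

```text
time: 16.1
tcp_pos: [0.6486, -0.0102, 0.1126]
tool_rot: [2.928, 0.942, -0.052]
force: [12.9, -9.4, -18.9]
width: 0.149
t 16.1 tcp [ 0.6486 -0.0102  0.1126] slide mm [0.9 6.3 5.9] force [ 12.9  -9.4 -18.9] w 0.149 x [ 0.812  0.581 -0.052] z [-0.012 -0.073 -0.997]
twist 177.7 or -2.3 j7 0.162 j [ 0.33  0.63 -0.6   1.68  0.49  1.01  0.16]
uv [ 0.0085 -0.1177  0.0375] force F [-22.8  -4.4  -8.7]
```

```bash
python3 -m creep '[{"grip":0.2,"slide":[0,0,0],"twist":0},{"grip":0.2,"slide":[0,0,0],"twist":0},{"grip":0.2,"slide":[0,0,0],"twist":0},{"grip":0.2,"slide":[0,0,-20],"twist":0},{"grip":0.2,"slide":[0,0,-25],"twist":0},{"grip":0.2,"slide":[0,5,-25],"twist":0},{"grip":0.2,"slide":[-20,15,-20],"twist":0},{"grip":0.2,"slide":[-30,15,0],"twist":0},{"grip":0.2,"slide":[0,0,0],"twist":0}]'
python3 - <<'E'
from post import *
from ang import angle
q=np.load('q.npy');F=frame(q[3])
go(post(.0),F[:,1])
cal=get_calibration('wrist')
angle('w15')
for n in ['post_top','button_pivot','tongue_end','key_aim','yellow_dot']:
    for r in spot_point('wrist',n)[:1]:
        h={'post_top':.04,'key_aim':.001,'yellow_dot':0}.get(n,.015)
        o,dr=ray(cal,r['point'],True);t=((q[:3]-o)@F[:,2]+h)/(dr@F[:,2])
        print(n,round(r['confidence'],2),(F.T@(o+dr*t-q[:3])).round(4))
for c,b in [('scene',(190,115,260,235)),('top',(230,190,340,270))]:
    p,d=snapshot(c);save(c+'15',p)
    cal=get_calibration(c);P=q[:3]
    for n,lo,hi,h in [('yel',(22,120,100),(34,255,255),0),('blue',(100,120,80),(125,255,255),0),('or',(4,140,100),(18,255,255),.009)]:
        for a,cc in blob(p,lo,hi,b)[:2]:
            if a<10: continue
            o,dr=ray(cal,cc);t=((P-o)@F[:,2]+h)/(dr@F[:,2]);x=(F.T@(o+dr*t-P))[:2]*1000;print(c,n,a,cc,x.round(1))
cv2.imwrite('pics/s15c.png',cv2.resize(cv2.imread('pics/top15.png')[80:270,170:430],None,fx=3,fy=3,interpolation=cv2.INTER_CUBIC))
E
```

```text
time: 17.0
tcp_pos: [0.6298, -0.0471, 0.2132]
tool_rot: [2.934, 0.969, -0.038]
force: [0.2, -0.1, -0.0]
width: 0.397
t 17.0 tcp [ 0.6298 -0.0471  0.2132] slide mm [ 41.6 -16.1 104. ] force [ 0.2 -0.1 -0. ] w 0.397 x [ 0.803  0.594 -0.039] z [-0.007 -0.056 -0.998]
twist 178.5 or -1.5 j7 0.317 j [ 0.45  0.5  -0.66  1.63  0.39  1.15  0.32]
yel 2244 [158.3, 247.5] u,v [-158.1   55.3] ang 2.805 top
yel 236 [203.3, 130.8] u,v [ 25.3 -37.5] ang -0.977 top
yel 162 [217.5, 291.4] u,v [-295.7   -7.7] ang -3.115 top
blue 179 [125.0, 136.3] u,v [25.  36.3] ang 0.967 top
blue 152 [443.1, 96.5] u,v [  64.6 -244.3] ang -1.312 top
or 391 [434.4, 274.2] u,v [-256.  -382.3] ang -2.161 [-178.9 -328.7]
or 257 [190.2, 145.0] u,v [ 16.7 -25.9] ang -0.997 [ 44.2 -37.1]
or 167 [165.4, 183.8] u,v [-29.3   8. ] ang 2.874 [ 6.6 -9.4]
expected dots 23.8 37.0
key_aim 0.89 [ 22.9 -37. ] -1.017
plug_top 0.86 [-1.6 -1.5] -2.396
post_top 0.76 [ 0.002  -0.1177  0.04  ]
button_pivot 0.88 [ 0.0034 -0.0881  0.015 ]
tongue_end 0.68 [ 0.0035 -0.0188  0.015 ]
key_aim 0.89 [ 0.0229 -0.037   0.001 ]
yellow_dot 0.58 [ 0.0253 -0.0374  0.    ]
scene yel 32 [235.0, 157.3] [ 24.2 -33.7]
scene blue 21 [233.9, 133.9] [25.1 39. ]
scene or 36 [229.2, 153.8] [ 15.  -25.5]
scene or 18 [218.1, 140.3] [-12.7  31.4]
top yel 46 [289.7, 212.0] [ 23.7 -37. ]
top blue 40 [312.2, 241.0] [24.1 36.3]
top or 53 [298.4, 212.7] [ 14.3 -25.4]
```

View pics/w15b.png

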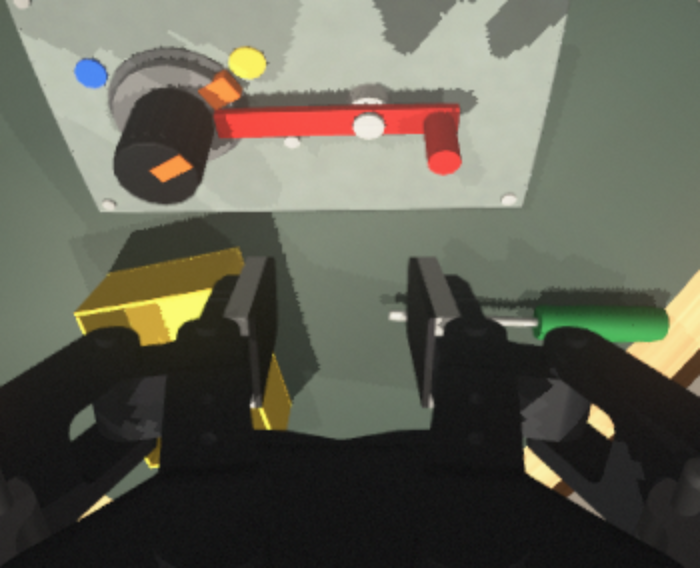

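View pics/s15c.png

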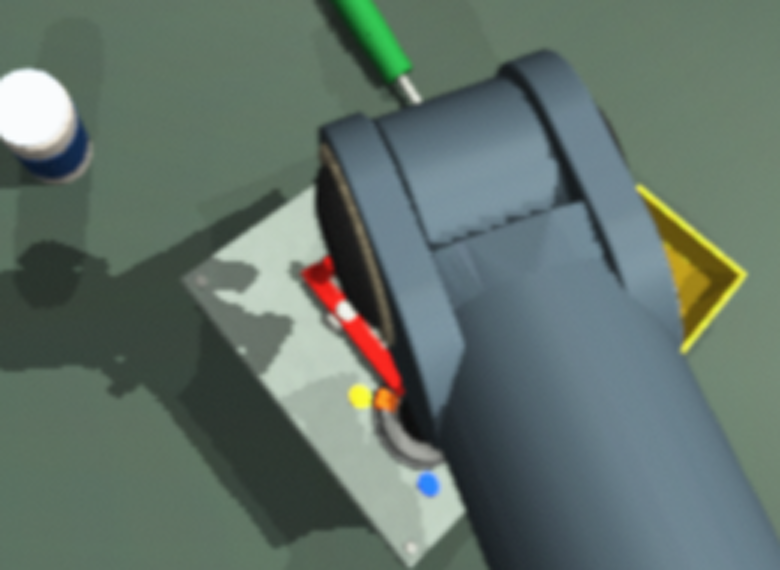

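Run:
```python
import cv2
from h import *
a=cv2.imread('pics/scene0.png');b=cv2.imread('pics/scene15.png')
for n,lo,hi,bx in [('green',(45,100,40),(75,255,255),(130,200,180,300)),('yellow',(22,120,60),(34,255,255),(110,125,190,195)),('navy',(100,100,30),(125,255,255),(250,240,300,310))]:
    for i in (a,b):
        m=cv2.inRange(cv2.cvtColor(i,cv2.COLOR_BGR2HSV),lo,hi)[bx[1]:bx[3],bx[0]:bx[2]];y,x=np.nonzero(m);print(n,len(x),x.mean().round(1),y.mean().round(1)) if len(x) else print(n,0)
print(monitor.read_state()['time'],monitor.read_state()['force'])
hand_in()
```

```text
green 554 20.0 68.9
green 534 19.9 68.8
yellow 2547 40.8 35.5
yellow 2570 40.9 35.5
navy 365 20.8 48.6
navy 359 20.6 48.5
17.5 [-0.25458096 -0.63508832  0.23947886]
the job is handed in; nothing more can be done
```

I turned the plug to the yellow dot, then swung the turnbutton home, and handed the job in at 17.5 s.

- **Plug:** it took three grip-and-twist strokes, because the gripper could only stay vertical against the sloped face. Seen from the wrist and overhead cameras, the key sits at about -1.02 to -1.05 rad against a target of -1.0 rad, so it points roughly 1–2 mm past the yellow dot's centre. The scene camera disagreed, reading about -1.1 rad. Its blobs are only about 20–35 pixels, so I trusted it less. I did not correct the plug once the button was home.
- **Turnbutton:** I gripped the post and moved it round its arc until it pressed on the stop with about 23 N. After release the tongue, pivot and post lie within about 1.5 mm of one line, which is an angle of about 0. The picture shows the tongue over the flange.
- **Other objects:** the bin, spray can and screwdriver moved by 0.2 pixels or less between the first and last scene pictures.
- **Robot:** it ended clear above the stand with the force reading near zero. The highest force I read on the tool was about 25 N.

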